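Press home a half-seated vial stopper in the lever press

ROBOT

A 6-joint arm with a two-finger parallel gripper is mounted at the origin on a cart in front of the work surface, level with it; the furniture and walls round the work are solid. World frame = base frame: x ahead of the robot, y to its left, z up, the work surface at z = 0. Lengths are in m, angles in rad, forces in N, time in s.
With the tool pointing down it reaches from about 0.325 to 0.9 m from the base axis. Payload 6.1 kg.
Tool frame: the origin (TCP) lies on the mounting face of the last link; the fingertips stand 173 mm ahead of it and the grasp point (between the pads) lies 155 mm ahead of it (tcp_to_tips is the distance from the TCP to the fingertips, in m); z points along the fingers, y is the line along which they close (so a half turn about z gives the same grasp; the last joint's range is limited). The gripper opens to 85 mm and grips with 20 to 120 N. Pads are 22 mm wide; open, the fingers measure 114 mm over their backs; the gripper's body (76 mm by 85 mm) begins 54 mm behind the grasp point. The pads swing forward as they close: fully open they stand 13 mm farther back than shut.
Start: joints at [1.165, 0.22, 1.526, -0, 1.395, -0.126], TCP at [0.173, 0.601, 0.405] pointing down, gripper open.
Joint ranges: [-2.98, 2.98], [-0.91, 2.08], [0.09, 2.57], [-1.24, 4.39], [0.2, 2.65], [-2.68, 2.68]. Speed limits (rad/s): [2.57, 2.57, 3.01, 3.14, 3.14, 3.14].

INTERFACE

Orientations are given as a unit quaternion [x, y, z, w].
In Python, from rig import * gives the robot as it stands.
- The arm moves only by the tool send_rows, never from a script. Its argument "deltas" is a list of rows, each a list of 4 numbers: the shift along the tool's x, y, z in cm, then the turn about the tool's z in degrees. A call has 1 to 10 rows; each row is the pose to reach, as a shift and turn from the pose commanded when the call began, along the tool's axes at that moment; what a row does not reach only later rows make up. A row lasts 1/12 s, in which the tool goes at most 41.7 mm and 7.16 degrees, less where a joint would pass 70% of its speed; a pose out of reach is approached as far as the arm can. A call with a gripper value outside its range is refused whole. "jaw" is the gripper command: -1 is shut, 1 is fully open, values between are in proportion, set as the call begins (left out, the last holds). The fingers move at their own pace and stop on an object; "grip_force" is the grip in N (left out, the last holds). Time passes only in rows, so rows that repeat a pose let the fingers close. It gives the time, the measured TCP pose, the force and the opening at its end, in the units of the state.
- read_state(): the state, without advancing time (a new reading comes with each control period).
- capture(name): name is "side" or "top" or "wrist"; returns the picture (400x640x3 uint8, red, green, blue); there is no depth.
- calibration(name): a dict with "fx", "fy", "cx", "cy" (pixels), "rvec" (rotation vector, rad) and "tvec" (3), from world to camera coordinates, as OpenCV has them. Camera axes: x right, y down, z forward; pixel columns grow to the right and rows downward; lengths in m; the calibration is good to about 2 mm. A picture is of the moment at which its call begins: read the wrist's pose just before it. calibration takes no time and is no camera call; for the wrist camera it gives the pose at the moment of the call.
- finish_job(): hands the job in, once; it reports no verdict.
The state is a dict: "time_s": time; "q": joint angles; "joint_velocities": joint speeds; "joint_torque": joint torques, N m; "position": TCP position; "orientation": TCP orientation; "wrist_force": force on the tool from outside, world axes, zero at the start; "moment": the same for the moment, N m; "opening": opening from 0.0 (shut) to 1.0 (fully open).
Only numpy, scipy, OpenCV 4.12 (cv2) and the standard library are available. Lean on these libraries where they do the work, as an engineer would, in place of code of your own. Each camera call takes 0.05 s, during which the arm holds its last target. There are 200 camera calls.

TASK

The vial standing in the carriage of the small hand press still has its rubber stopper half out. Push the carriage all the way in under the ram, pull the press lever down to the end of its stroke so that the stopper is pressed fully home, then ease it back up slowly, over two seconds or more, to its rest without letting the return spring fling it up. Leave the carriage in with the vial standing in it, and do not disturb the other things on the bench.

Things in the scene. Friction and masses are not known exactly. Their poses are not given: they have to be found in the camera images.
- press: grey hand-lever press, fixed. Bed x -135 to +100, y +-65 mm, 18 mm high; column at the back; head x -32 to +98, y +-36, height 125 to 208 mm, with a 43 mm wide spring housing on top to 246 mm. Origin: bench top, on the ram's vertical axis; z up; its front (where the carriage comes out) faces its own -x; the lever is on its -y side
- carriage (a joint): the flat steel carriage that slides in guides on the bed, m: 0 = drawn out to the front, 0.07 = home (vial on the ram's axis). Moves along the press's +x, friction about 1.5 N
- carriage_knob (a point): middle of the upright black knob (18 mm diameter, top 11 mm above this point, bottom 10 mm below it) at the carriage's front end, 112 mm in front of the vial's centre. When the carriage is out this point is 53 mm above the bench, 182 mm in front of the ram's axis
- lever (a joint): the sprung lever, rad: 0 = rest (arm 55 degrees above the horizontal, pointing to the press's front), 1.22 = end of its stroke (arm 15 degrees below the horizontal). The spring pushes it back to 0 with about 6 N at the grip at rest, 11 N at the end; it drives the ram down 12 mm per rad
- lever_grip (a point): middle of the lever's black cylindrical hand grip: 23 mm diameter, 96 mm long, lying level along the press's y axis, outboard of the head on its -y side (press y -64 to -160 mm). It moves on a 135 mm radius about lever_pivot; at rest 276 mm above the bench, at the end of the stroke 130 mm
- lever_pivot (a point): point on the lever's hinge axis (which runs along the press's y) level with the middle of the grip: press x +24 mm, y -113 mm, z 165 mm. From here the grip's middle lies 135 mm away at 55 degrees minus the lever angle above the press's -x direction
- ram_foot (a point): centre of the underside of the ram's grey presser foot (27 mm diameter); at rest 100 mm above the bench
- vial: clear glass injection vial, 30 mm diameter, 55 mm tall (neck lip 20 mm), loose in the 33 mm wide, 10 mm deep white nest ring of the carriage; origin at the centre of its foot, z up
- stopper (a joint): grey-black rubber stopper in the vial's neck, m: 0 = 7 mm proud (as far out as it stands), 0.007 = fully home, its flange flat on the lip. About 18 N are needed to move it
- stopper_top (a point): centre of the top face of the stopper's 20 mm flange
- vial_tray: bystander: white tray 92 x 126 x 22 mm with five finished vials (overall 62 mm tall), left of the press; origin under its centre
- pipette: bystander: single-channel pipette lying on the bench, 262 mm long
- wipes: bystander: carton of lens wipes, 62 x 115 x 82 mm
- forceps: bystander: steel forceps, 127 mm long

How it is judged:
On the way, in this order (a step that is already met when the one before it is completed fails the run):
1. the carriage is home under the ram (within 4 mm), the stopper still proud (value of joint carriage above 0.066 m and value of joint stopper below 0.004 m and value of joint lever below 0.3 rad), for 0.1 s.
2. the lever is at the end of its stroke (within 0.12 rad) and the stopper is home (within 1.5 mm), the carriage still in (value of joint lever above 1.1 rad and value of joint stopper above 0.0055 m and value of joint carriage above 0.065 m), for 0.1 s.
At the end, for the whole second after the job is handed in: The stopper is home within 1.5 mm, the lever is back at rest within 0.08 rad, the carriage is within 5 mm of home and the vial stands upright in it under the ram (within 8 mm of the ram's axis, tilted less than 0.1 rad), at rest (value of joint stopper above 0.0055 m and value of joint lever below 0.08 rad and value of joint carriage above 0.065 m and horizontal distance between vial and ram_foot below 0.008 m and angle between vial's own z axis and vertical below 0.1 rad and linear speed of vial below 0.02 m/s); the robot touches nothing.
It fails at once if the lever flies back: faster than 2 rad/s upward while it is more than 0.15 rad from its rest (velocity of joint lever below -2 rad/s and value of joint lever above 0.15 rad).
It fails at once if the vial is tipped by more than 0.3 rad (angle between vial's own z axis and vertical above 0.3 rad).
It fails at once if a bystander is moved by more than 30 mm (distance of any of vial_tray, pipette, wipes, forceps from where it was at the start of the episode above 0.03 m).
It also fails if it takes over 58 s, if anything falls off the work surface, if the arm or the gripper's body presses on something with over 40 N, if the wrist force passes 120 N, or if a joint passes its speed limit or range.

## Working session

There is one attempt and no reset: what is moved stays moved. The work goes in short steps, Python scripts to look and compute and a tool call to move; the robot and the scene stay as the last step left them, time stands still between calls to the robot, and variables do not carry over. Pictures are saved under pics/ and viewed, on a budget of 10 in all, crops included, one or two more only if the job needs it, and the job is handed in when it is done.

Besides the shell and the picture viewer there is one more tool, called after ">>>" as name(argument=value, ...) on one line, values as JSON. send_rows: Moves the arm, as the interface text tells. Its arguments: {"type":"object","properties":{"deltas":{"type":"array"},"jaw":{"type":"number"},"grip_force":{"type":"number"}},"required":["deltas"]}

```bash
mkdir -p pics
python3 - <<'E'
from rig import *
import cv2
s=read_state();print(s['time_s'],s['position'],s['orientation'])
for n in("side","top"):
    im=capture(n);cv2.imwrite(f'pics/{n}0.png',cv2.cvtColor(im,cv2.COLOR_RGB2BGR))
    print(n,calibration(n))
E
```

```text
0.0 [0.17248544 0.6004287  0.4035782 ] [ 1.39431167e-01  9.90231250e-01 -9.78955155e-04 -2.52850434e-04]
side {'fx': 452.81819183697627, 'fy': 452.81819183697627, 'cx': 323.14430391288545, 'cy': 200.59521054570914, 'rvec': array([ 2.02677866, -0.32020937,  0.19952875]), 'tvec': array([-0.55292982,  0.24817071,  1.58488883])}
top {'fx': 468.2863385737179, 'fy': 468.2863385737179, 'cx': 316.76097802734694, 'cy': 193.80998839810505, 'rvec': array([ 2.25210907, -1.52524534,  0.3823885 ]), 'tvec': array([-0.24378575,  0.53666125,  1.47084069])}
```

View pics/side0.png

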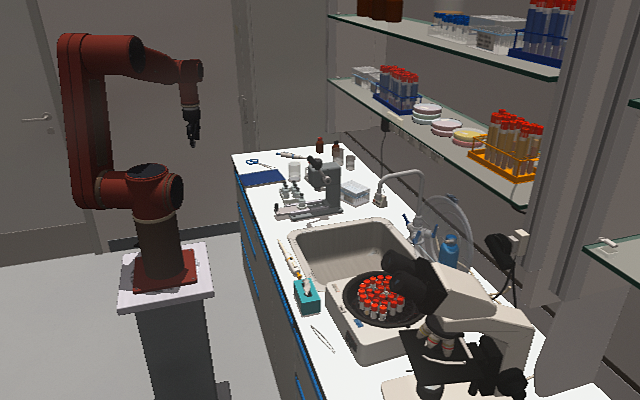

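View pics/top0.png

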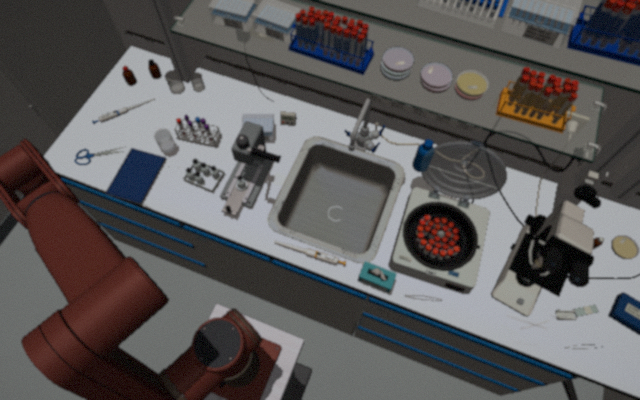

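The press is at about (310,190) in the side view and (248,165) in the top view. I'll enlarge both in one picture.

Run:
```python
import cv2,numpy as np
a=cv2.imread('pics/side0.png')[140:230,260:360];b=cv2.imread('pics/top0.png')[110:225,210:290]
a=cv2.resize(a,(400,360),interpolation=cv2.INTER_CUBIC);b=cv2.resize(b,(400,575),interpolation=cv2.INTER_CUBIC)
c=np.zeros((575,800,3),np.uint8);c[:360,:400]=a;c[:,400:]=b
cv2.imwrite('pics/crop1.png',c)
```

```text
(no output)
```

View pics/crop1.png

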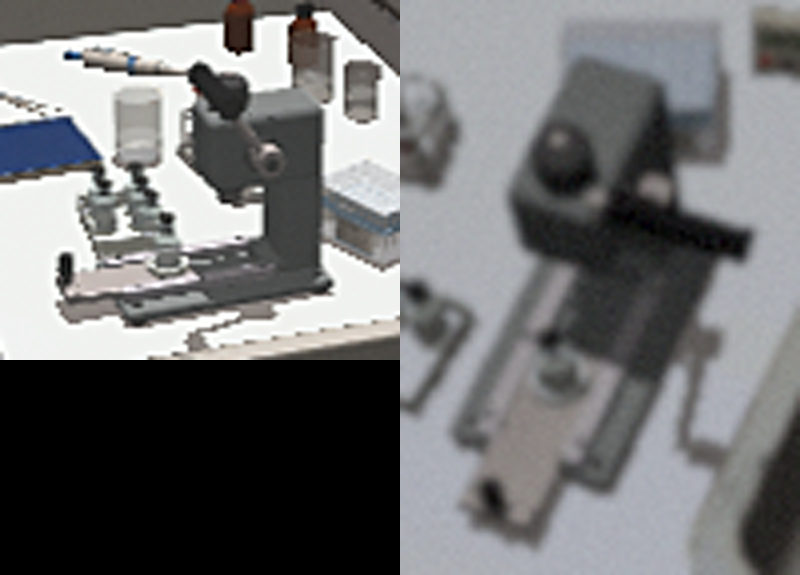

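```bash
cat > h.py <<'E'
from rig import *
import cv2,numpy as np
from scipy.optimize import least_squares
from scipy.spatial.transform import Rotation as R
def proj(c,p):
    return cv2.projectPoints(np.atleast_2d(p).astype(float),c['rvec'],c['tvec'],np.array([[c['fx'],0,c['cx']],[0,c['fy'],c['cy']],[0,0,1]]),None)[0][:,0]
def tri(obs):
    f=lambda p:np.concatenate([proj(c,p)[0]-uv for c,uv in obs])
    r=least_squares(f,[.6,.3,.1]);return r.x,r.fun
def W(v,p): # press (x,y,yaw) -> world
    p=np.atleast_2d(p);return R.from_euler('z',v[2]).apply(p)+[v[0],v[1],0]
E
python3 - <<'E'
from h import *
S,T=calibration('side'),calibration('top')
for n,a,b in(('knob',(276.5,207),(228,209)),('stop',(301.5,194.5),(239.8,177.6))):
    print(n,tri([(S,a),(T,b)]))
P=[(T,(228,209),(-.182,0,.053)),(S,(276.5,207),(-.182,0,.053)),(T,(239.8,177.6),(-.07,0,.095)),(S,(301.5,194.5),(-.07,0,.095)),
 (T,(266,154.7),(-.053,-.113,.276)),(T,(251,208),(-.135,-.065,.018)),(T,(224.5,137.5),None)]
P=[p for p in P if p[2]]
f=lambda v:np.concatenate([proj(c,W(v,p))[0]-uv for c,uv,p in P])
r=least_squares(f,[.6,.3,0],loss='soft_l1');print(r.x,f(r.x).round(1).reshape(-1,2))
print('grip',W(r.x,(-.053,-.113,.276)),'knob',W(r.x,(-.182,0,.053)))
print(proj(S,W(r.x,[(-.053,-.065,.276),(-.053,-.16,.276)])))
E
```

```text
knob (array([0.45713818, 0.25971876, 0.0486551 ]), array([-0.49334482,  0.2447519 ,  0.1629119 , -0.43643554]))
stop (array([0.56874451, 0.26147483, 0.09024226]), array([-0.26662078,  0.14351993,  0.09556403, -0.23761293]))
[0.63713935 0.26315016 0.03230647] [[ 0.3 -0.3]
 [-0.9 -0.3]
 [-0.1 -0.5]
 [-0.6 -0.8]
 [ 0.1  0.7]
 [ 0.6 -0.5]]
grip [[0.587817   0.14849718 0.276     ]] knob [[0.45523432 0.2572714  0.053     ]]
[[309.04680773 158.90008164]
 [316.97114369 167.82222875]]
```

Two-view heights match the text (knob 49 vs 53 mm, stopper 90 vs about 95 mm). The press is at (0.637, 0.263) with yaw about 1.85°. I'll move in front of the knob, jaws shut.

>>> send_rows(deltas=[[-1,-0.8,0,-3],[-4,-3.2,0,-8],[-7.5,-6,0,-13],[-11,-8.8,0,-17.9],[-14.5,-11.6,0,-17.9],[-17.5,-14,0,-17.9],[-20.5,-16.4,0,-17.9],[-23.5,-18.8,0,-17.9],[-26,-20.8,0,-17.9],[-28,-22.5,0,-17.9]], jaw=-1)

```text
time_s: 0.93
position: [0.3806, 0.3048, 0.4044]
orientation: [-0.016, 1.0, -0.0, -0.0]
wrist_force: [-0.1, 0.0, -0.4]
opening: -0.0
```

Run:
```python
from h import *
s=read_state();q=R.from_quat(s['orientation']);print(s['time_s'],s['position'],q.as_matrix().round(3),s['opening'])
print(q.inv().apply(np.array([.413,.257,.40])-s['position'])*100)
```

```text
0.9333 [0.38059192 0.30484264 0.4044288 ] [[-1.    -0.031 -0.   ]
 [-0.031  1.    -0.001]
 [ 0.    -0.001 -1.   ]] -0.00045076114630164294
[-3.09072028 -4.88232475  0.44555229]
```

>>> send_rows(deltas=[[-1,-1.5,1.5,0],[-2,-3.2,4,0],[-3,-4.9,7,0],[-3.1,-4.9,10,0],[-3.1,-4.9,12.5,0],[-3.1,-4.9,14,0],[-3.1,-4.9,14,0]])

```text
time_s: 1.52
position: [0.4102, 0.258, 0.2604]
orientation: [-0.016, 1.0, -0.002, -0.004]
wrist_force: [-0.1, -0.4, -1.2]
opening: 0.001
```

Run:
```python
from h import *
s=read_state();print(s['time_s'],s['position'])
c=calibration('wrist');im=capture('wrist')
v=[.637,.263,.0323];K=W(v,(-.182,0,.064));print('knob top',proj(c,K),'tip',proj(c,np.array(s['position'])-[0,0,.173]), 'stopper',proj(c,W(v,(-.07,0,.09))))
cv2.imwrite('pics/w1.png',cv2.cvtColor(im,cv2.COLOR_RGB2BGR))
```

```text
1.5167 [0.41024926 0.258018   0.26038831]
knob top [[315.98238594 303.22927951]] tip [[320.02813797 249.19025881]] stopper [[316.21619626 495.22343742]]
```

View pics/w1.png

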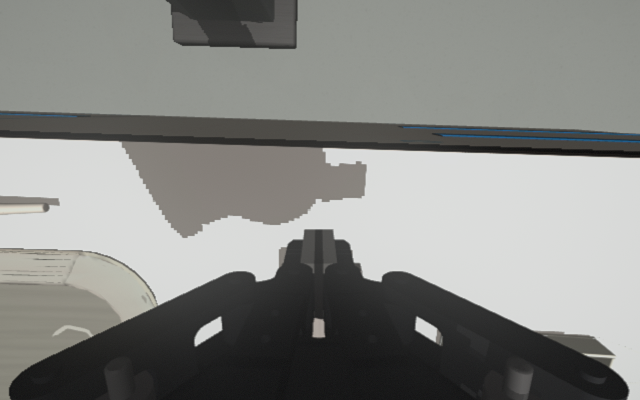

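The wrist view shows only the carriage's front edge, centred behind the tips (280–360 px), so the sideways alignment is right. Descending, then pushing along −tool x.

>>> send_rows(deltas=[[0,0,1.5,0],[0,0,3,0],[0,0,3.6,0],[-0.7,0,3.6,0],[-1.4,0,3.6,0],[-1.8,0,3.6,0],[-2.1,0,3.6,0],[-2.4,0,3.6,0],[-2.7,0,3.6,0],[-3,0,3.6,0]])

```text
time_s: 2.4
position: [0.4423, 0.2602, 0.2289]
orientation: [-0.016, 1.0, 0.0, -0.0]
wrist_force: [-1.5, 0.8, 1.7]
opening: -0.001
```

>>> send_rows(deltas=[[-0.3,0,0,0],[-0.6,0,0,0],[-0.9,0,0,0],[-1.2,0,0,0],[-1.5,0,0,0],[-1.8,0,0,0],[-2.1,0,0,0],[-2.4,0,0,0],[-2.7,0,0,0],[-3,0,0,0]])

```text
time_s: 3.23
position: [0.4724, 0.2611, 0.2286]
orientation: [-0.016, 1.0, 0.0, -0.0]
wrist_force: [-2.7, 0.9, 0.6]
opening: -0.002
```

>>> send_rows(deltas=[[-0.3,0,0,0],[-0.6,0,0,0],[-0.9,0,0,0],[-1.2,0,0,0],[-1.5,0,0,0],[-1.8,0,0,0],[-2.1,0,0,0],[-2.4,0,0,0],[-2.6,0,0,0],[-2.8,0,0,0]])

```text
time_s: 4.07
position: [0.5003, 0.262, 0.2286]
orientation: [-0.016, 1.0, -0.0, -0.0]
wrist_force: [-1.4, 1.5, 1.1]
opening: 0.003
```

>>> send_rows(deltas=[[-0.1,0,0,0],[-0.2,0,0,0],[-0.3,0,0,0],[-0.4,0,0,0],[-0.5,0,0,0]])

```text
time_s: 4.48
position: [0.5051, 0.2621, 0.2286]
orientation: [-0.016, 1.0, -0.0, -0.0]
wrist_force: [-2.0, 0.4, 0.2]
opening: -0.004
```

>>> send_rows(deltas=[[-0.1,0,0,0],[-0.2,0,0,0],[-0.3,0,0,0],[-0.3,0,0,0]])

```text
time_s: 4.82
position: [0.5079, 0.2623, 0.2286]
orientation: [-0.016, 1.0, -0.0, -0.001]
wrist_force: [-2.9, 0.0, 0.7]
opening: 0.003
```

>>> send_rows(deltas=[[-0.1,0,0,0],[-0.2,0,0,0],[-0.2,0,0,0],[-0.2,0,0,0]])

```text
time_s: 5.15
position: [0.5087, 0.2624, 0.2284]
orientation: [-0.016, 1.0, -0.0, -0.002]
wrist_force: [-9.7, -0.5, 7.4]
opening: -0.001
```

Carriage is against its stop: force rose to 10 N after about 70 mm of travel. Backing off, rising, and going above the grip.

>>> send_rows(deltas=[[0.5,0,0,0],[2,0,0,0],[4,0,0,0],[4,0,-2,0],[4,0,-5,0],[4,0,-8.5,0],[4,0,-12,0],[4,0,-15.5,0],[4,0,-19,0],[4,0,-21,0]])

```text
time_s: 5.98
position: [0.4709, 0.2611, 0.4441]
orientation: [-0.016, 1.0, 0.001, 0.004]
wrist_force: [1.1, -0.1, 0.5]
opening: -0.001
```

>>> send_rows(deltas=[[0,0,-2,0],[0,-2,-4,0],[-0.5,-5,-6,0],[-2,-8,-6,0],[-4,-10.5,-6,0],[-6,-11.7,-6,0],[-8,-11.7,-6,0],[-10,-11.7,-6,0],[-11.6,-11.7,-6,0],[-11.6,-11.7,-6,0]])

```text
time_s: 6.82
position: [0.592, 0.1471, 0.4982]
orientation: [-0.016, 1.0, -0.0, 0.001]
wrist_force: [0.2, 0.0, 0.2]
opening: 0.004
```

Run:
```python
from h import *
s=read_state();print(s['time_s'],s['position'])
v=[.637,.263,.0323];cs={}
ims=[]
for n,(x,y,w,h),k in(('side',(250,110,110,110),(400,400)),('top',(210,100,90,125),(400,556))):
    c=calibration(n);im=cv2.cvtColor(capture(n),cv2.COLOR_RGB2BGR)
    print(n,'grip',proj(c,W(v,[(-.053,-.064,.276),(-.053,-.16,.276)])).round(1).tolist(),'knob',proj(c,W(v,(-.112,0,.053))).round(1),'stop',proj(c,W(v,(0,0,.094))).round(1),'tip',proj(c,np.array(s['position'])-[0,0,.173]).round(1))
    ims.append(cv2.resize(im[y:y+h,x:x+w],k,interpolation=cv2.INTER_CUBIC))
C=np.zeros((556,800,3),np.uint8);C[:400,:400]=ims[0];C[:,400:]=ims[1]
cv2.imwrite('pics/c2.png',C)
```

```text
6.8167 [0.59204041 0.14707675 0.49824854]
side grip [[308.9, 158.8], [316.9, 167.8]] knob [[291.6 204.1]] stop [[316.5 191.5]] tip [[314.  151.3]]
top grip [[252.1, 151.0], [279.7, 159.7]] knob [[236.5 192.4]] stop [[247.6 161.6]] tip [[265.7 146. ]]
```

View pics/c2.png

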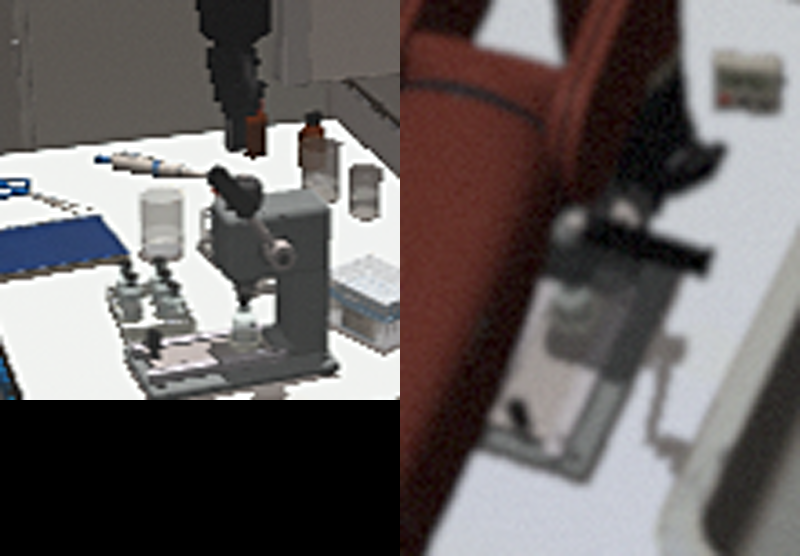

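The side view confirms it: knob at the home position (292,204), vial under the ram with its stopper proud, and grip and tip where predicted. Descending onto the grip.

>>> send_rows(deltas=[[0.2,0,1,0],[0.5,0,2,0],[0.5,0,2.8,0],[0.5,0,3.2,0],[0.5,0,3.4,0],[0.5,0,3.5,0],[0.5,0,3.5,0]])

```text
time_s: 7.5
position: [0.5848, 0.1477, 0.4637]
orientation: [-0.016, 1.0, -0.0, 0.0]
wrist_force: [-0.2, -0.0, -1.4]
opening: -0.001
```

```bash
cat >> h.py <<'E'
V=[.637,.263,.0323]
def st():
    s=read_state();d=R.from_euler('z',-V[2]).apply(np.array(s['position'])-[V[0],V[1],.173])*1000
    print('t',s['time_s'],'tip press xyz',d.round(1),'F',s['wrist_force'].round(1), 'phi from z',np.degrees(np.radians(55)-np.arcsin(np.clip((d[2]-176.5)/135,-1,1))).round(1))
E
python3 -c "from h import *;st()"
```

```text
t 7.5 tip press xyz [ -55.9 -113.5  290.7] F [-0.2 -0.  -1.4] phi from z -2.7
```

>>> send_rows(deltas=[[0,0,0.35,0],[0.23,0,0.71,0],[0.69,0,1.08,0],[1.13,0,1.47,0],[1.56,0,1.87,0],[1.96,0,2.3,0],[2.35,0,2.74,0],[2.72,0,3.2,0],[3.07,0,3.68,0],[3.07,0,3.68,0]])

```text
time_s: 8.33
position: [0.5522, 0.1467, 0.4302]
orientation: [-0.017, 1.0, -0.0, -0.002]
wrist_force: [-18.9, -3.0, 22.2]
opening: 0.003
```

```bash
python3 -c "from h import *;st()"
```

```text
t 8.3333 tip press xyz [ -88.5 -113.5  257.2] F [-18.9  -3.   22.2] phi from z 18.3
```

Force balance (tangential about 6.5 N) matches the spring, plus friction from the turning grip. That's expected, so I continue down the arc.

>>> send_rows(deltas=[[0.4,0,0.4,0],[0.8,0,0.79,0],[1.04,0,1.2,0],[1.27,0,1.61,0],[1.47,0,2.04,0],[1.67,0,2.47,0],[2.0,0,3.34,0],[2.28,0,4.25,0],[2.49,0,5.16,0],[2.64,0,6.09,0]])

```text
time_s: 9.17
position: [0.5258, 0.146, 0.3666]
orientation: [-0.017, 1.0, -0.0, -0.003]
wrist_force: [-9.4, -1.3, 12.8]
opening: 0.001
```

```bash
python3 -c "from h import *;st()"
```

```text
t 9.1667 tip press xyz [-114.9 -113.4  193.6] F [-9.4 -1.3 12.8] phi from z 47.7
```

>>> send_rows(deltas=[[0.05,0,0.5,0],[0.1,0,0.94,0],[0.1,0,1.42,0],[0.1,0,1.89,0],[0.08,0,2.36,0],[0.03,0,2.83,0],[-0.02,0,3.3,0],[-0.1,0,3.76,0],[-0.2,0,4.2,0],[-0.25,0,4.5,0]])

```text
time_s: 10.0
position: [0.5302, 0.1461, 0.3223]
orientation: [-0.016, 1.0, 0.0, -0.0]
wrist_force: [-6.0, 0.4, 10.3]
opening: -0.0
```

```bash
python3 -c "from h import *;st()"
```

```text
t 10.0 tip press xyz [-110.5 -113.4  149.3] F [-6.   0.4 10.3] phi from z 66.6
```

>>> send_rows(deltas=[[-0.05,0,0.15,0],[-0.08,0,0.3,0],[-0.1,0,0.45,0],[-0.12,0,0.6,0],[-0.12,0,0.6,0]])

```text
time_s: 10.42
position: [0.5315, 0.1462, 0.3164]
orientation: [-0.016, 1.0, 0.0, 0.0]
wrist_force: [-6.0, -0.1, 10.3]
opening: 0.0
```

```bash
python3 -c "from h import *;st()"
```

```text
t 10.4167 tip press xyz [-109.3 -113.3  143.4] F [-6.  -0.1 10.3] phi from z 69.2
```

>>> send_rows(deltas=[[0,0,0.15,0],[0,0,0.3,0],[0,0,0.45,0],[0,0,0.45,0],[0,0,0.45,0]])

```text
time_s: 10.83
position: [0.5317, 0.1462, 0.3145]
orientation: [-0.017, 1.0, 0.0, 0.001]
wrist_force: [-13.0, -1.5, 23.2]
opening: -0.003
```

Run:
```python
from h import *
st()
c=calibration('side');im=cv2.cvtColor(capture('side'),cv2.COLOR_RGB2BGR)
cv2.imwrite('pics/c3.png',cv2.resize(im[140:230,260:360],(800,600),interpolation=cv2.INTER_CUBIC))
```

```text
t 10.8333 tip press xyz [-109.  -113.3  141.5] F [-13.   -1.5  23.2] phi from z 70.0
```

View pics/c3.png

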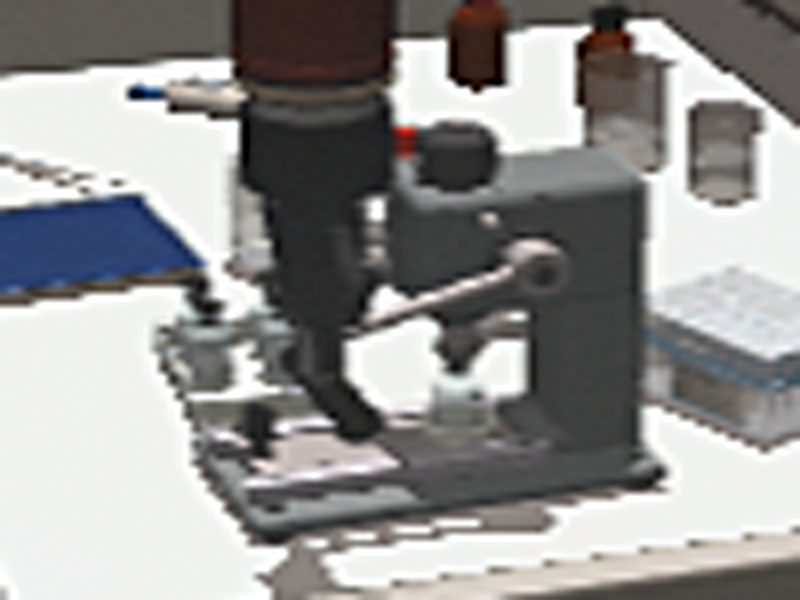

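The lever is at its stop: 70° from geometry, force up to 23 N, ram foot on the stopper, vial upright. Now easing it back slowly.

>>> send_rows(deltas=[[0.05,0,-0.35,0],[0.15,0,-0.71,0],[0.22,0,-1.17,0],[0.3,0,-1.64,0],[0.35,0,-2.1,0],[0.4,0,-2.57,0],[0.42,0,-3.04,0],[0.42,0,-3.51,0],[0.4,0,-3.99,0],[0.37,0,-4.46,0]])

```text
time_s: 11.72
position: [0.5295, 0.146, 0.3583]
orientation: [-0.016, 1.0, 0.0, 0.004]
wrist_force: [5.6, 1.3, 6.2]
opening: 0.002
```

```bash
python3 -c "from h import *;st()"
```

```text
t 11.7167 tip press xyz [-111.3 -113.4  185.3] F [5.6 1.3 6.2] phi from z 51.3
```

>>> send_rows(deltas=[[-0.04,0,-0.47,0],[-0.08,0,-0.94,0],[-0.16,0,-1.4,0],[-0.24,0,-1.87,0],[-0.35,0,-2.33,0],[-0.46,0,-2.78,0],[-0.6,0,-3.24,0],[-0.76,0,-3.69,0],[-0.94,0,-4.13,0],[-1.13,0,-4.56,0]])

```text
time_s: 12.55
position: [0.5402, 0.1463, 0.403]
orientation: [-0.016, 1.0, 0.0, 0.003]
wrist_force: [2.6, 0.1, 3.6]
opening: -0.005
```

```bash
python3 -c "from h import *;st()"
```

```text
t 12.55 tip press xyz [-100.5 -113.5  230. ] F [2.6 0.1 3.6] phi from z 31.6
```

>>> send_rows(deltas=[[-0.2,0,-0.44,0],[-0.41,0,-0.86,0],[-0.63,0,-1.27,0],[-0.87,0,-1.68,0],[-1.13,0,-2.08,0],[-1.4,0,-2.47,0],[-1.68,0,-2.85,0],[-1.98,0,-3.23,0],[-2.29,0,-3.59,0],[-2.62,0,-3.94,0]])

```text
time_s: 13.38
position: [0.5656, 0.1471, 0.4403]
orientation: [-0.016, 1.0, -0.0, -0.0]
wrist_force: [1.7, -0.1, 3.5]
opening: -0.001
```

```bash
python3 -c "from h import *;st()"
```

```text
t 13.3833 tip press xyz [ -75.2 -113.5  267.3] F [ 1.7 -0.1  3.5] phi from z 12.7
```

>>> send_rows(deltas=[[-0.32,0,-0.34,0],[-0.66,0,-0.66,0],[-1.01,0,-0.98,0],[-1.37,0,-1.28,0],[-1.75,0,-1.57,0],[-2.1,0,-1.85,0],[-2.2,0,-2.05,0],[-2.2,0,-2.3,0],[-2.2,0,-2.6,0],[-2.2,0,-3,0]])

```text
time_s: 14.22
position: [0.5868, 0.1478, 0.4689]
orientation: [-0.016, 1.0, -0.0, -0.002]
wrist_force: [0.1, -0.6, 1.2]
opening: -0.0
```

```bash
python3 -c "from h import *;st()"
```

```text
t 14.2167 tip press xyz [ -53.9 -113.5  295.9] F [ 0.1 -0.6  1.2] phi from z -7.2
```

>>> send_rows(deltas=[[0,0,-1,0],[0,0,-3,0],[0,0,-5,0],[0,0,-7,0],[0,0,-7,0],[0,0,-7,0]])

```text
time_s: 14.72
position: [0.5872, 0.1478, 0.5421]
orientation: [-0.016, 1.0, 0.0, 0.002]
wrist_force: [-0.1, -0.3, -0.0]
opening: -0.001
```

Run:
```python
from h import *
st()
c=calibration('side');im=cv2.cvtColor(capture('side'),cv2.COLOR_RGB2BGR)
f=lambda p:((proj(c,W(V,p))-[260,140])*[8,600/90]).round().tolist()
print('grip',f([(-.053,-.064,.276),(-.053,-.16,.276)]),'knob',f((-.112,0,.053)))
cv2.imwrite('pics/c4.png',cv2.resize(im[140:230,260:360],(800,600),interpolation=cv2.INTER_CUBIC))
```

```text
t 14.7167 tip press xyz [ -53.5 -113.5  369.1] F [-0.1 -0.3 -0. ] phi from z -35.0
grip [[392.0, 126.0], [456.0, 186.0]] knob [[253.0, 427.0]]
```

View pics/c4.png

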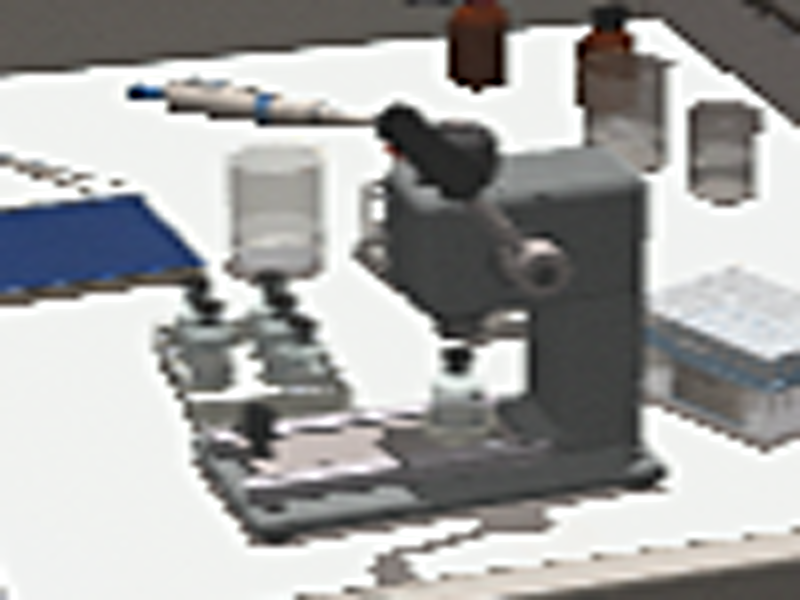

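The lever is at rest, with the grip on its predicted (392,126)–(456,186). The carriage is in, the vial upright, and a clear gap shows between foot and stopper. Handing in.

```bash
python3 -c "
from rig import *
print(finish_job())"
```

```text
the job is handed in; nothing more can be done
None
```

I handed the job in at about 15 s of the 58 s allowed. The interface gives no verdict, so this rests on my own checks.

- **Carriage:** I pushed it in by the knob with the jaws shut until it met its stop, where the force rose to about 10 N. The side view showed the knob at its home position and the vial under the ram with its stopper still proud.
- **Press stroke:** I pressed the lever down along its arc with the closed fingertips to the end stop. The tip height put it at 70° (1.22 rad), and the upward force rose from 10 to 23 N there. The ram foot was on the stopper and the vial was upright.
- **Return:** I eased the lever back over about 3 s with the fingertips kept on the grip, then lifted clear. There was no sign of it flying up; it followed the fingers throughout.
- **Final look:** The lever is at rest with the grip where predicted. The carriage is in, the vial is upright with a clear gap under the ram foot, and the wrist force is about 0. The bystanders in the last side-view crop look unmoved; the pipette and forceps lay outside it.

**Less certain:**
- I judged the stopper to be home from the full stroke and the gap under the foot; I did not measure its depth directly.
- On the way down, friction from the turning grip raised the force on the tool to about 29 N, more than the spring alone would give. This had no visible effect.

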